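# Spread the carousel's retaining clip and hold it open at the post groove

## Robot

A 6-joint arm with a two-finger parallel gripper is mounted at the origin on the work surface. World frame = base frame: x ahead of the robot, y to its left, z up, the work surface at z = 0. Lengths are in m, angles in degrees, forces in N, time in s.
With the tool pointing down it reaches from about 0.15 to 0.775 m from the base axis. Payload 6.1 kg.
Tool frame: the origin (TCP) lies where the fingers leave the gripper's body, on its centre line; the fingertips stand 73 mm ahead of it and the grasp point (between the pads) lies 54 mm ahead of it; z points along the fingers, y is the line along which they close (so a half turn about z gives the same grasp; the last joint's range is limited). The gripper opens to 85 mm and grips with 20 to 120 N. Pads are 22 mm wide; open, the fingers measure 114 mm over their backs; the gripper's body (76 mm by 85 mm) begins 54 mm behind the grasp point. The pads swing forward as they close: fully open they stand 13 mm farther back than shut.
Start: joints at [-70.474, 7.208, -2.269, 80.523, 0, 90], TCP at [0.175, -0.495, 0.304] pointing down, gripper open.
Joint ranges: [-155.77, 155.77], [-54.66, 111.73], [-72.52, 77.12], [-102.08, 115.82], [-83.92, 84.16], [-180, 180]. Speed limits (degrees/s): [136.94, 136.94, 172.46, 180, 180, 180].

## Interface

Orientations are given as [roll, pitch, yaw] about the fixed x, y, z axes, in that order (R = Rz(yaw) Ry(pitch) Rx(roll)).
In Python, from plant import env gives the robot as it stands.
- The arm moves only by the shell command python3 -m jog 'ROWS' [FORCE]. ROWS is a JSON object whose one key "commands" holds a list of rows, each a list of 3 entries, a list of its own where there are three numbers: the shift along the world's x, y, z in cm, then the turn about the world's z in degrees, then the opening, from 0 (shut) to 1 (fully open). In form: {"commands": [[[x, y, z], spin, hand], ...]}. A call has 1 to 10 rows; each row is the pose to reach, as a shift and turn from the pose commanded when the call began; what a row does not reach only later rows make up. A row lasts 1/8 s, in which the tool goes at most 62.5 mm and 10.7 degrees, less where a joint would pass 70% of its speed; a pose out of reach is approached as far as the arm can. A call with a gripper value outside its range is refused whole. The fingers move at their own pace and stop on an object; FORCE is the grip in N (left out, the last holds). Time passes only in rows, so rows that repeat a pose let the fingers close. It gives the time, the measured TCP pose, the force, the opening and the grip force at its end, in the units of the state.
- env.state(): the state, without advancing time (a new reading comes with each control period).
- env.camera(name): name is "scene" or "top"; returns the picture (384x512x3 uint8, blue, green, red); there is no depth.
- env.calibration(name): a dict with "mtx" (3x3 intrinsics, pixels), "world_from_camera" (4x4, takes a point from camera to world coordinates). Camera axes: x right, y down, z forward; pixel columns grow to the right and rows downward; lengths in m; the calibration is good to about 2 mm. A picture is of the moment at which its call begins. calibration takes no time and is no camera call.
- env.hand_in(): hands the job in; it is judged then, once.
Trained networks look in the newest picture that a camera, given by its name, has taken for a name from the list of things; names that differ only in an ending like _2 or _b are one class to them, and where a whole thing is asked for, a point or a joint stands for the part that bears it (a point fixed in the world has none). Each returns a list of dicts, best first, with "conf" (0 to 1); they miss things now and then, are a little off and sometimes report something else, mostly with a low value. They report only what shows in the picture. A call takes as long as a camera call. They do not tell look-alikes from the thing itself.
- env.look_for(camera, label): "xy" ([column, row] in pixels, amid what is visible of it).
- env.landmark_of(camera, label): "xy" ([column, row] in pixels: a listed point, or the origin of a listed thing).
The state is a dict: "time": time; "q": joint angles; "qvel": joint speeds; "joint_torque": joint torques, N m; "eef_pos": TCP position; "orientation": TCP orientation; "force": force on the tool from outside, world axes, zero at the start; "wrist_torque": the same for the moment, N m; "width": finger opening in m; "grip_force": force on a finger pad.
Only numpy, scipy, OpenCV 4.12 (cv2) and the standard library are available. Lean on these libraries where they do the work, as an engineer would, in place of code of your own. Each camera call takes 0.05 s, during which the arm holds its last target. There are 200 camera calls.

## Task

The pantry carousel's post still needs its spring retaining clip, which the upper deck will rest on: grip the pliers by both handles, pinch the clip's two ears in the jaws so that the ring springs open, lift it off the carton and slide it down over the post until its band is level with the groove. Finish while holding it there, handles still squeezed, ring spread, level and clear of the post all round, so that I can check it before it is let snap in: do not let go. Use only the pliers on the clip, never the fingers, and leave the jars, bottle and other things where they stand.

Things in the scene. Friction and masses are not known exactly. Their poses are not given: they have to be found in the camera images.
- pliers: Spring-loaded flat-nose pliers lying flat on the table, 155 mm long, 0.17 kg, balancing about x = -35 mm. Origin on the pivot, at the underside; x points along the pliers to the jaws, z up. Two rubber-covered handles, x -30 to -99 mm, 18 mm tall (z 0 to 18), each 10.5 mm thick, their outer faces parallel and 68 mm apart when open.
- pliers_grip (a point): Good place to grip the pliers: on their middle line between the handles, 58 mm behind the pivot, 9 mm above the underside. Here the handles are 68 mm over their outer faces when open, 40 mm when squeezed to the stop.
- pliers_nose (a point): Point midway between the jaw tips, 54 mm ahead of the pivot, 9 mm above the underside. Steel jaws: x 8 to 54 mm from the pivot, z 4 to 14 mm, 7 mm thick each; the clear gap between them when open is 35 mm at the tips and 30 mm at 10 mm behind the tips, when fully squeezed 9 mm all along.
- pliers_a (a joint): How far each half of the pliers is squeezed: 0 open, 0.24 rad at the stop (both halves move alike). An inner spring opens them: it takes about 6 N on each handle at the grip point to start squeezing, 9 N at the stop, and 9 N more with the clip in the jaws. Held lightly, at 60 to 64 mm over the handles, the jaws stay open.
- clip: Spring retaining clip, 0.04 kg: a plain steel ring of band 12 mm high, 2.5 mm thick, lying flat on the carton, axis upright. Origin at the ring's middle, at its lower edge; x points out to the ears, z up the axis. Pinching the ears together opens the ring (its ends are crossed): relaxed 31 mm across inside, too tight for the post; pinched 37 mm inside, 42 mm outside.
- clip_mid (a point): Middle of the clip's ring, half way up the band (6 mm above its lower edge). The two ears are upright tabs 12 mm high and 2.5 mm thick that stick out from the ring between 21 and 33 mm from this point along x, one on each side; their outer faces are 24 mm apart at the ends when relaxed, 8 to 9 mm when pinched.
- clip_left (a joint): How far the left half of the ring is spread: 0 relaxed, about 0.14 rad with the ears fully pinched in the pliers (stop at 0.16). It takes about 6 N on each ear to start and 12 N fully pinched.
- clip_right (a joint): The same for the right half.
- carton: Small plain cardboard fittings carton, 100 x 90 x 36 mm, fixed to the table; origin at the middle of its underside. The clip lies on its top, 36 mm above the table, at the edge nearest the robot: its ears stick out past that edge, so there is room below them.
- carousel: Two-deck pantry carousel, not to be moved (fixed): round base, white lower deck 260 mm across whose floor is 29 mm above the table (lip 36 mm), and an upright steel post in the middle. Origin at the middle of its underside, z up. The post is 32 mm in diameter, its top (5 mm chamfer) 165 mm above the table; the groove is 27 mm in diameter and 20 mm high, from 105 to 125 mm above the table.
- groove_mid (a point): Point on the post's axis half way up the groove, 115 mm above the table.
- post_top (a point): Point on the post's axis at its top, 165 mm above the table.
- spice_tin: Small tin, 44 mm across and 55 mm high, on the carousel's deck on the side away from the robot; leave it.
- spice_jar: Small jar, 42 mm across and 65 mm high, on the carousel's deck on the side away from the robot; leave it.
- pepper_mill: Turned wooden pepper mill, 52 mm across and 142 mm high; leave it.
- sauce_bottle: Glass bottle, 60 mm across and 170 mm high; leave it.
- cracker_box: Upright cardboard box 55 x 150 x 120 mm; leave it.
- screwdriver: Screwdriver lying on the table on the robot's side; leave it.
- mug: White mug, 80 mm across and 90 mm high, at the far side; leave it.
- jar_lid: Loose metal jar lid, 64 mm across and 14 mm high, flat on the table; leave it.
Mind the look-alikes: they are no part of the job. Several things look just like the pliers: the one meant starts farthest to the robot's left.

How it is judged (in metres and radians):
On the way:
1. the clip is lifted off the carton, spread in the jaws of the pliers, the pliers gripped by the fingers (z of clip_mid in the frame of carton above 0.07 m and value of joint each of clip_left, clip_right above 0.06 rad and contact force between clip and pliers above 3 N and contact force between the fingers and pliers above 5 N), for 0.2 s.
At the end, for the whole second after the job is handed in: Clip round the post, its middle within 4 mm of the groove's in height and 5 mm sideways, tilt under 10 degrees, both halves spread over 0.06 rad, pinched in the pliers (over 3 N) held by the fingers (over 5 N), neither leaning on the carousel (under 1 N), at rest (z of clip_mid in the frame of groove_mid between -0.004 and 0.004 m and horizontal distance between clip_mid and groove_mid below 0.005 m and angle between the z axis of clip and the z axis of carousel, either way round below 0.17 rad and value of joint each of clip_left, clip_right above 0.06 rad and contact force between clip and pliers above 3 N and contact force between the fingers and pliers above 5 N and contact force between each of clip, pliers and carousel below 1 N and linear speed of clip below 0.03 m/s); the arm keeps its last pose, push and grip.
It fails at once if the fingers touch the clip (contact force between the fingers and clip above 1 N).
It fails at once if one of the other things is moved from its place by more than 40 mm (distance of any of spice_tin, spice_jar, pepper_mill, sauce_bottle, cracker_box, jar_lid, screwdriver, mug from where it was at the start of the episode above 0.04 m).
It also fails if it takes over 50 s, if anything falls off the work surface, if the arm or the gripper's body presses on something with over 40 N, if the wrist force passes 120 N, or if a joint passes its speed limit or range.

## Working session

There is one attempt and no reset: what is moved stays moved. The work goes in short steps, Python scripts to look and compute and a shell command to move; the robot and the scene stay as the last step left them, time stands still between calls to the robot, and variables do not carry over. Pictures are saved under pics/ and viewed, at most 10 in all, crops included, and the job is handed in when it is done.

```bash
ls; mkdir -p pics
cat > h.py <<'E'
import numpy as np, cv2
from plant import env
def ray(cam,xy,z):
    c=env.calibration(cam);K=np.array(c["mtx"]);T=np.array(c["world_from_camera"])
    d=T[:3,:3]@np.linalg.solve(K,[xy[0],xy[1],1]);o=T[:3,3]
    return o+d*(z-o[2])/d[2]
def proj(cam,p):
    c=env.calibration(cam);K=np.array(c["mtx"]);T=np.linalg.inv(np.array(c["world_from_camera"]))
    q=K@(T[:3,:3]@np.array(p)+T[:3,3]);return q[:2]/q[2]
E
python3 - <<'E'
from h import *
a=env.camera("top");b=env.camera("scene")
cv2.imwrite("pics/top.png",a);cv2.imwrite("pics/scene.png",b)
for cam in("top","scene"):
    c=env.calibration(cam);print(cam,np.round(np.array(c["world_from_camera"]),3).tolist(),np.round(np.array(c["mtx"])).tolist())
    for n,z in(("pliers",0),("pliers_grip",.009),("pliers_nose",.009),("clip",.036),("clip_mid",.042),("carton",0),("carousel",0),("groove_mid",.115),("post_top",.165)):
        for r in env.landmark_of(cam,n)[:4]:
            print(cam,n,np.round(r["xy"],1),round(r["conf"],2),np.round(ray(cam,r["xy"],z),4))
print(env.state())
E
```

```text
pics
top [[-0.027, -0.992, 0.127, 0.395], [-0.999, 0.03, 0.023, -0.057], [-0.026, -0.126, -0.992, 1.31], [0.0, 0.0, 0.0, 1.0]] [[465.0, 0.0, 263.0], [0.0, 465.0, 190.0], [0.0, 0.0, 1.0]]
top pliers [387.6 258.2] 0.92 [ 0.3613 -0.3661  0.    ]
top pliers [277.3 184.9] 0.74 [ 0.5755 -0.0672  0.    ]
top pliers_grip [281.3 207.7] 0.7 [ 0.5094 -0.0763  0.009 ]
top pliers_grip [399.  273.1] 0.56 [ 0.3204 -0.3926  0.009 ]
top pliers_nose [279.7 173.4] 0.95 [ 0.607  -0.0749  0.009 ]
top pliers_nose [377.6 239.4] 0.83 [ 0.4137 -0.3397  0.009 ]
top clip [364.3 202. ] 0.47 [ 0.516  -0.3035  0.036 ]
top clip [232.9 254.7] 0.44 [0.3827 0.0597 0.036 ]
top clip_mid [363.8 207.6] 0.49 [ 0.5002 -0.3001  0.042 ]
top clip_mid [367.3 194.7] 0.37 [ 0.5352 -0.3116  0.042 ]
top carton [366.7 194.5] 0.85 [ 0.5405 -0.3183  0.    ]
top carton [365.2 205. ] 0.56 [ 0.5109 -0.3125  0.    ]
top carton [228.8 255.4] 0.24 [0.3807 0.0745 0.    ]
top carousel [363.1 204.7] 0.62 [ 0.5119 -0.3067  0.    ]
top carousel [180.9 197.8] 0.59 [0.5468 0.2084 0.    ]
top groove_mid [175.8 195.1] 0.89 [0.541  0.1984 0.115 ]
to
[... 1273 characters left out ...]
 0.7286 -0.037   0.165 ]
{'time': 1.0, 'q': array([-7.04734774e+01,  7.20860015e+00, -2.27097849e+00,  8.05230747e+01,
        3.77703888e-04,  9.00001364e+01]), 'qvel': array([ 0.03837609,  0.01012118, -0.03831112, -0.01254146, -0.08746007,
       -0.01967634]), 'joint_torque': array([ 3.91058675e-04, -4.35711980e+01,  3.53097546e+01,  1.12020240e-03,
       -9.40694264e-06,  8.19968221e-06]), 'eef_pos': array([ 0.17547102, -0.49478247,  0.30387075]), 'orientation': array([-1.79997347e+02, -3.77697573e-04,  1.95263862e+01]), 'force': array([ 0.32749298, -0.51724841,  0.41755341]), 'wrist_torque': array([-0.01515868,  0.01224331,  0.00638361]), 'grip_force': 0.0, 'width': 0.0855261334382742}
```

Run:
```python
import cv2
for n in("top","scene"):
    a=cv2.imread(f"pics/{n}.png");cv2.imwrite(f"pics/{n}2.png",cv2.resize(a,(800,600),interpolation=cv2.INTER_CUBIC))
```

```text
(no output)
```

View pics/top2.png

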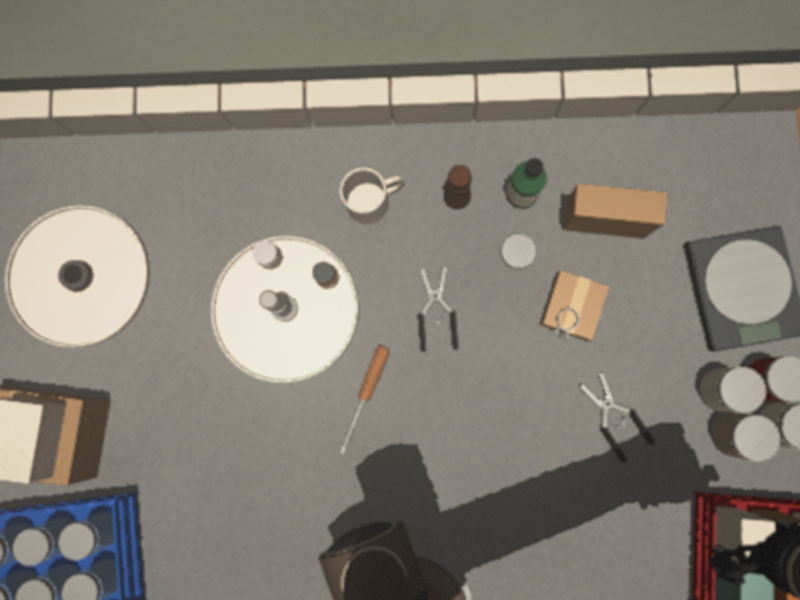

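View pics/scene2.png

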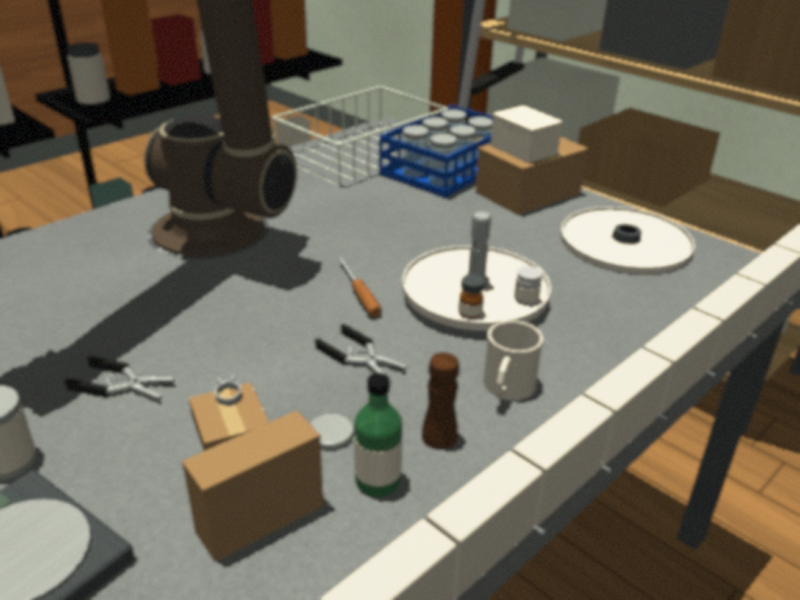

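Candidates for the pliers are, in the 800-px top picture, A at (437,305), world y about -0.07, and B at (612,410), y about -0.37. A lies farthest to the robot's left (+y), so I choose A. The scene picture shows it at (365,352). The clip is at (567,318) on the carton, and the post is at (280,303) on the deck with the jars. The other carousel, at (78,275), has only a black stub. Next is a close crop of the choice.

Run:
```python
from h import *
T=[];S=[]
a=np.mean([env.camera("top").astype(float) for _ in range(4)],0).astype(np.uint8)
b=np.mean([env.camera("scene").astype(float) for _ in range(4)],0).astype(np.uint8)
cv2.imwrite("pics/topavg.png",a);cv2.imwrite("pics/sceneavg.png",b)
def cr(im,x,y):
    return cv2.resize(im[y:y+50,x:x+66],(396,300),interpolation=cv2.INTER_CUBIC)
m=np.vstack([np.hstack([cr(a,247,165),cr(a,330,175)]),np.hstack([cr(b,200,200),cr(b,115,230)])])
cv2.imwrite("pics/crop1.png",m)
for k in range(2):
  for cam in("top","scene"):
    env.camera(cam)
    for n,z in(("pliers",0),("pliers_grip",.009),("pliers_nose",.009),("clip",.036),("clip_mid",.042),("carton",0),("groove_mid",.115),("post_top",.165),("carousel",0)):
        print(cam,n,[(np.round(r["xy"],1).tolist(),np.round(ray(cam,r["xy"],z)[:2],4).tolist()) for r in env.landmark_of(cam,n)[:3]])
```

```text
top pliers [([389.7, 258.6], [0.3601, -0.3719]), ([280.1, 187.8], [0.567, -0.0748])]
top pliers_grip [([281.9, 208.9], [0.506, -0.0779])]
top pliers_nose [([280.1, 171.0], [0.6138, -0.0762]), ([378.8, 238.5], [0.4161, -0.3431])]
top clip [([365.9, 204.1], [0.5101, -0.3075])]
top clip_mid [([361.8, 206.5], [0.5034, -0.2949])]
top carton [([366.8, 196.3], [0.5354, -0.3183])]
top groove_mid [([171.0, 191.5], [0.5508, 0.211])]
top post_top [([169.8, 189.0], [0.5507, 0.2028]), ([383.0, 141.8], [0.6534, -0.3332])]
top carousel [([181.8, 197.9], [0.5465, 0.2058])]
scene pliers [([240.5, 233.7], [0.5697, -0.0646]), ([303.9, 189.9], [0.5465, 0.2036]), ([83.8, 247.4], [0.3543, -0.3681])]
scene pliers_grip [([63.6, 239.8], [0.3069, -0.3927]), ([219.1, 219.7], [0.4991, -0.0719]), ([329.0, 247.5], [0.7597, 0.0414])]
scene pliers_nose [([257.0, 238.9], [0.6202, -0.0581]), ([105.4, 247.1], [0.3987, -0.3358])]
scene clip [([150.1, 256.9], [0.5275, -0.2979])]
scene clip_mid [([145.8, 253.0], [0.5164, -0.3007]), ([167.1, 330.7], [0.7266, -0.3991]), ([336.9, 190.2], [0.6485, 0.2134])]
scene carton [([1
[... 672 characters left out ...]
4], [0.5406, 0.2118])]
top post_top [([169.7, 189.3], [0.5499, 0.203])]
top carousel [([182.8, 198.7], [0.5441, 0.203])]
scene pliers [([84.3, 246.6], [0.3524, -0.3657]), ([237.9, 230.6], [0.5561, -0.0606]), ([302.8, 199.8], [0.5771, 0.1628])]
scene pliers_grip [([66.6, 243.3], [0.324, -0.3939])]
scene pliers_nose [([107.1, 249.8], [0.4101, -0.3382]), ([254.9, 241.8], [0.6246, -0.0696])]
scene clip [([146.9, 252.6], [0.5105, -0.2945])]
scene clip_mid [([147.4, 251.2], [0.5137, -0.2947]), ([306.3, 138.3], [0.3944, 0.3905])]
scene carton [([147.3, 276.4], [0.54, -0.3181])]
scene groove_mid [([304.5, 151.8], [0.5347, 0.207])]
scene post_top []
scene carousel [([301.6, 190.8], [0.5451, 0.1953])]
```

View pics/crop1.png

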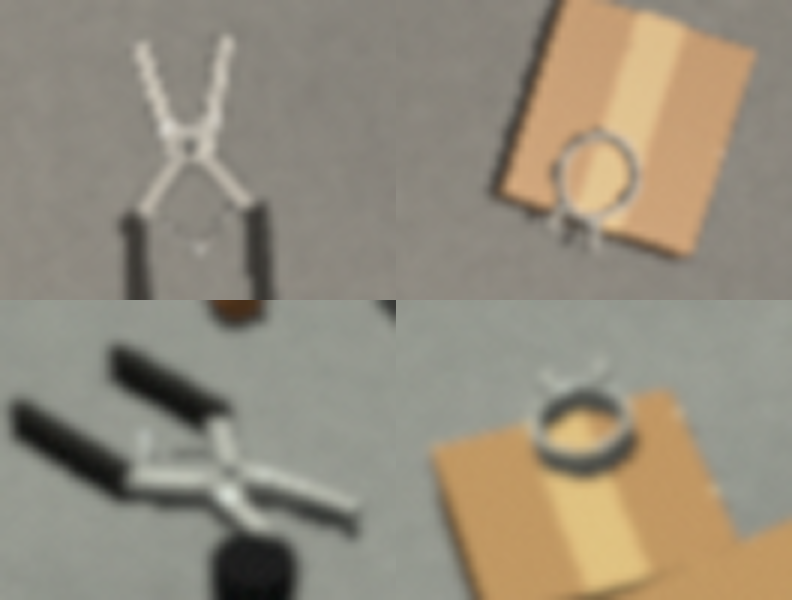

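Run:
```python
from h import *
def T(c,o): return [(c[0]+.5)/6-.5+o[0],(c[1]+.5)/6-.5+o[1]]
f=lambda cam,c,o,z:ray(cam,T(c,o),z)[:2]
A=(247,165);B=(330,175)
t1=f("top",(140,45),A,.014);t2=f("top",(229,40),A,.014);pv=f("top",(190,147),A,.016)
h1=f("top",(132,215),A,.018);h2=f("top",(258,207),A,.018)
ang=lambda d:np.degrees(np.arctan2(d[1],d[0]))
print("tips",t1,t2,(t1+t2)/2,"piv",pv,"h",h1,h2,"yaw",ang((t1+t2)/2-pv),ang((t1+t2)/2-(h1+h2)/2),ang(h1-h2)-90, ang(t1-t2)-90)
c=f("top",(201,175),B,.048);e1=f("top",(160,228),B,.048);e2=f("top",(202,247),B,.048)
print("clip",c,"ears",e1,e2,ang(c-(e1+e2)/2),ang(e1-e2)-90,np.linalg.norm(c-(e1+e2)/2),np.linalg.norm(e1-e2))
k=[f("top",(p[0]-396,p[1]),B,.036) for p in((500,190),(690,255),(757,50))]
print("carton",k,ang(k[0]-k[1])-90,ang(k[2]-k[1]),[np.linalg.norm(k[i]-k[i+1]) for i in(0,1)])
S=(200,200);S2=(115,230)
print("scene piv",f("scene",(230,470-300),S,.016),"far tip",f("scene",(352,505-300),S,.014))
print("clip scene",f("scene",(583-396,417-300),S2,.048))
for cam,n in(("top","pics/topavg.png"),("scene","pics/sceneavg.png")):
    print(cam,"post px",proj(cam,[.545,.205,.165]),proj(cam,[.545,.205,.115]))
```

```text
tips [ 0.61077116 -0.04733243] [ 0.61184179 -0.08924823] [ 0.61130648 -0.06829033] piv [ 0.56141212 -0.06932483] h [ 0.53006073 -0.04133125] [ 0.53206087 -0.10004142] yaw 1.1877872089000032 1.710249938239225 1.9512000027895624 1.4631453651777093
clip [ 0.51023538 -0.29762156] ears [ 0.48679551 -0.27793768] [ 0.47768328 -0.29631267] -20.552250321365996 -26.377012772422248 0.029898989132818236 0.020510312490129783
carton [array([ 0.50576216, -0.25552361]), array([ 0.47363885, -0.33994836]), array([ 0.56663345, -0.37590628])] -20.8316365007188 -21.139827260944898 [np.float64(0.09032965090051302), np.float64(0.0997043956301858)]
scene piv [ 0.56363835 -0.06762225] far tip [ 0.61251047 -0.04627855]
clip scene [ 0.51164404 -0.29685203]
top post px [168.91900326 191.27890851] [173.28796746 193.64322816]
scene post px [308.41998112 136.56487053] [306.96128773 153.36438979]
```

Pliers A: pivot about (0.562,-0.0685), yaw about 1.6°. The clip is at (0.511,-0.297), with the pliers axis needing to be about -21°. The carton measures 90.3 × 99.7 mm, which agrees with the given size. Moving above the grip point now.

```bash
python3 -m jog '{"commands": [[[32.9,42.5,-16],-17.9,1],[[32.9,42.5,-16],-17.9,1],[[32.9,42.5,-16],-17.9,1],[[32.9,42.5,-16],-17.9,1],[[32.9,42.5,-16],-17.9,1],[[32.9,42.5,-16],-17.9,1],[[32.9,42.5,-16],-17.9,1],[[32.9,42.5,-16],-17.9,1],[[32.9,42.5,-16],-17.9,1],[[32.9,42.5,-16],-17.9,1]]}' 20
```

```text
time: 4.65
eef_pos: [0.5057, -0.0667, 0.1423]
orientation: [-180.0, 0.1, 1.9]
force: [0.2, 0.1, -1.3]
width: 0.0853
grip_force: 0.0
```

```bash
python3 -m jog '{"commands": [[[0,0,-3],0,1],[[0,0,-5.5],0,1],[[0,0,-6.6],0,1],[[0,0,-6.6],0,1],[[0,0,-6.6],0,1]]}' 20
python3 - <<'E'
from h import *
a=env.camera("top");b=env.camera("scene")
cr=lambda im,x,y:cv2.resize(im[y:y+75,x:x+100],(400,300),interpolation=cv2.INTER_CUBIC)
cv2.imwrite("pics/c2.png",np.hstack([cr(a,230,155),cr(b,180,175)]))
s=env.state();print(s["eef_pos"],s["orientation"],s["force"])
E
```

```text
time: 5.28
eef_pos: [0.505, -0.0702, 0.079]
orientation: [180.0, -0.1, 1.6]
force: [-0.1, -0.0, 0.6]
width: 0.0853
grip_force: 0.0
[ 0.50510673 -0.07006644  0.0790001 ] [ 1.79979867e+02 -1.06486753e-01  1.60893488e+00] [ 0.21707262 -0.10214934  0.99637661]
```

View pics/c2.png

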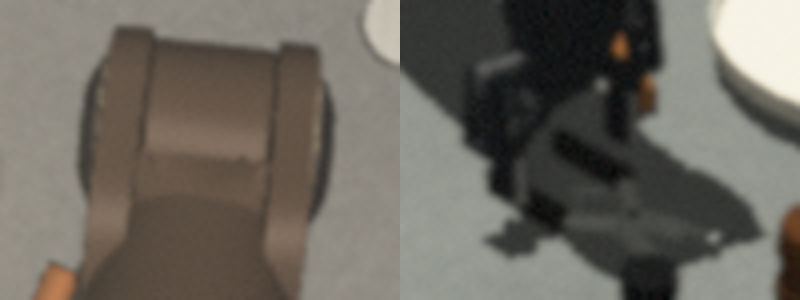

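The picture shows the fingers straddling both handles, the near finger just outside the handle at crop (540,205). I'll lower a little more, watching the force.

```bash
python3 -m jog '{"commands": [[[0,0,-0.6],0,1],[[0,0,-0.6],0,1]]}' 20;  python3 -m jog '{"commands": [[[0,0,-0.4],0,1],[[0,0,-0.4],0,1]]}' 20; python3 -m jog '{"commands": [[[0,0,0],0,0.78],[[0,0,0],0,0.78],[[0,0,0],0,0.78],[[0,0,0],0,0.78]]}' 20
```

```text
time: 5.62
eef_pos: [0.5042, -0.0697, 0.0715]
orientation: [-180.0, 0.0, 1.6]
force: [0.0, 0.3, 0.6]
width: 0.0849
grip_force: 0.0
time: 5.88
eef_pos: [0.5042, -0.0697, 0.0675]
orientation: [-180.0, 0.0, 1.6]
force: [-0.7, 0.4, 1.0]
width: 0.0853
grip_force: 0.0
time: 6.38
eef_pos: [0.5046, -0.0699, 0.0682]
orientation: [180.0, -0.0, 1.6]
force: [-1.4, -0.8, 4.6]
width: 0.0664
grip_force: 7.9
```

```bash
python3 -m jog '{"commands": [[[0,0,1],0,0.77],[[0,0,2.5],0,0.77],[[-1,-1,5],-3,0.77],[[-4,-4,7],-8,0.77],[[-8,-8,7],-12,0.77],[[-12,-12,7],-17,0.77],[[-16.6,-16.1,7],-22.6,0.77],[[-16.6,-16.1,7],-22.6,0.77],[[-16.6,-16.1,7],-22.6,0.77]]}' 20
python3 - <<'E'
from h import *
a=env.camera("top");b=env.camera("scene")
s=env.state();p=s["eef_pos"];print(p,s["orientation"],s["width"],s["grip_force"])
y=np.radians(s["orientation"][2]);d=np.array([np.cos(y),np.sin(y)])
for n,o,h in(("top",a,0),("scene",b,0)):
    for off in(112,58): print(n,off,proj(n,[p[0]+d[0]*off/1e3,p[1]+d[1]*off/1e3,p[2]-.059]))
for cam in("top","scene"):
    env.camera(cam)
    for l in("pliers_nose","pliers","clip_mid"): print(cam,l,[(np.round(r["xy"],1).tolist(),round(r["conf"],2)) for r in env.landmark_of(cam,l)[:3]])
cv2.imwrite("pics/ta.png",a);cv2.imwrite("pics/sa.png",b)
cr=lambda im,x,y:cv2.resize(im[y:y+100,x:x+66],(396,600),interpolation=cv2.INTER_CUBIC)
cv2.imwrite("pics/c3.png",np.hstack([cr(a,330,180),cr(b,100,180)]))
E
```

```text
time: 7.5
eef_pos: [0.3386, -0.2311, 0.1386]
orientation: [-180.0, -0.1, -21.0]
force: [-0.4, 0.1, -2.1]
width: 0.0658
grip_force: 7.0
[ 0.33927684 -0.23037637  0.13831476] [-1.79990907e+02 -4.33307428e-02 -2.08784809e+01] 0.0660426880322558 6.977263614535332
top 112 [356.23523481 228.0166155 ]
top 58 [349.85906394 247.55132941]
scene 112 [136.97263595 219.49478153]
scene 58 [131.77937602 207.0862133 ]
top pliers_nose [([378.3, 236.4], 0.62), ([358.6, 229.0], 0.49)]
top pliers [([351.6, 243.6], 0.84), ([391.5, 257.8], 0.43)]
top clip_mid [([364.6, 203.0], 0.45)]
scene pliers_nose [([109.4, 247.6], 0.81), ([138.1, 222.8], 0.78), ([146.2, 274.5], 0.44)]
scene pliers [([132.1, 211.0], 0.95), ([84.0, 247.9], 0.59), ([282.9, 280.1], 0.22)]
scene clip_mid [([147.9, 253.0], 0.57), ([125.0, 194.5], 0.3)]
```

View pics/c3.png

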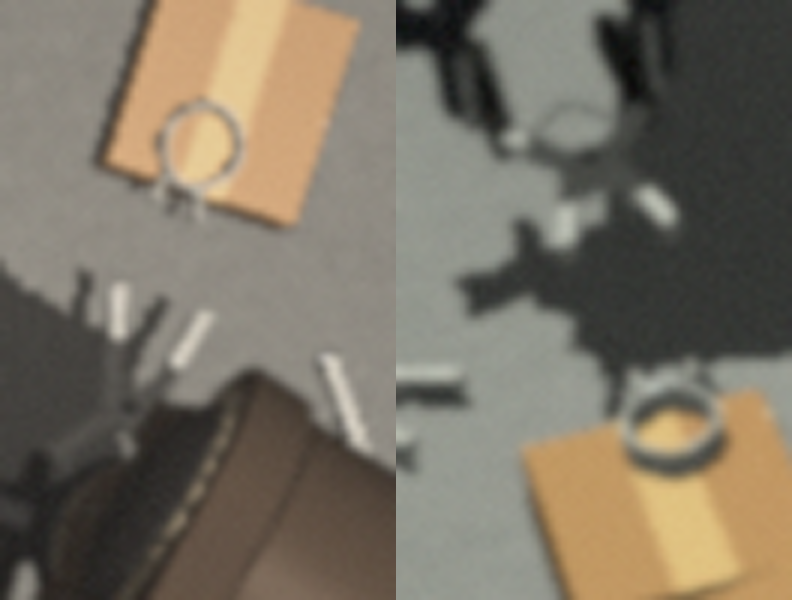

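```bash
cat >> h.py <<'E'
def P(cam):
    c=env.calibration(cam);return np.array(c["mtx"])@np.linalg.inv(np.array(c["world_from_camera"]))[:3]
def tri(pt,ps):
    X=cv2.triangulatePoints(P("top"),P("scene"),np.array(pt,float).reshape(2,1),np.array(ps,float).reshape(2,1));return (X[:3]/X[3]).ravel()
E
python3 - <<'E'
from h import *
u=lambda c,o:[(c[0]+.5)/6-.5+o[0],(c[1]+.5)/6-.5+o[1]]
A=(330,180);B=(34,180)
L=tri(u((120,285),A),u((672,222),B));R=tri(u((208,315),A),u((567,243),B))
m=(L+R)/2;print(L,R,m,np.linalg.norm(L-R),np.degrees(np.arctan2((L-R)[1],(L-R)[0]))-90)
C=tri(u((202,144),A),u((671,417),B));print("clip",C)
z=.138-.068+.014
Lt=ray("top",u((120,285),A),z);Rt=ray("top",u((208,315),A),z);print((Lt+Rt)/2)
Ls=ray("scene",u((672,222),B),z);Rs=ray("scene",u((567,243),B),z);print((Ls+Rs)/2)
s=env.state();p=s["eef_pos"];y=np.radians(-21);d=np.array([np.cos(y),np.sin(y)]);n=np.array([-d[1],d[0]])
for q in(m,(Lt+Rt)/2,(Ls+Rs)/2): print("nose rel tcp fwd,left mm",1e3*(q[:2]-p[:2])@d,1e3*(q[:2]-p[:2])@n)
for c in (C[:2],np.array([.511,-.297])): print("clip rel tcp",1e3*(c-p[:2])@d,1e3*(c-p[:2])@n)
E
```

```text
[ 0.44782789 -0.25140741  0.08021474] [ 0.43362511 -0.28873415  0.08149716] [ 0.4407265  -0.27007078  0.08085595] 0.03995809258361445 -20.831763061630014
clip [ 0.51092848 -0.2977096   0.04806339]
[ 0.43960782 -0.27101906  0.084     ]
[ 0.4457867  -0.27116935  0.084     ]
nose rel tcp fwd,left mm 109.4079790489948 -0.4328956295538049
nose rel tcp fwd,left mm 108.70343296479462 -1.7190933958183052
nose rel tcp fwd,left mm 114.52577363779909 0.35490878541074267
clip rel tcp 184.8520378821064 -1.0778269332898844
clip rel tcp 184.66451110719126 -0.3897224251196221
```

The pliers' jaw tips appear at crop (120,285) and (208,315) in top, and (672,222) and (567,243) in scene. They line up with the clip ring at (202,144) within 1 mm sideways. I'll descend and then slide forward 50 mm.

```bash
python3 -m jog '{"commands": [[[0,0,-2],0,0.78],[[0,0,-3.4],0,0.78],[[0,0,-3.4],0,0.78],[[1.2,-0.5,-3.4],0,0.78],[[2.4,-0.95,-3.4],0,0.78],[[3.5,-1.4,-3.4],0,0.78],[[4.2,-1.65,-3.4],0,0.78],[[4.65,-1.85,-3.4],0,0.78],[[4.65,-1.85,-3.4],0,0.78],[[4.65,-1.85,-3.4],0,0.78]]}' 20
python3 - <<'E'
from h import *
a=env.camera("top");b=env.camera("scene")
s=env.state();print(s["eef_pos"],s["orientation"],s["width"],s["grip_force"],s["force"])
cr=lambda im,x,y:cv2.resize(im[y:y+50,x:x+50],(400,400),interpolation=cv2.INTER_CUBIC)
cv2.imwrite("pics/c4.png",np.hstack([cr(a,335,185),cr(b,120,220)]))
E
```

```text
time: 9.25
eef_pos: [0.3846, -0.2492, 0.1038]
orientation: [-180.0, 0.0, -21.0]
force: [0.3, 0.2, -1.3]
width: 0.0665
grip_force: 6.8
[ 0.38465666 -0.24916266  0.103873  ] [-1.79998865e+02  1.18050868e-02 -2.09811244e+01] 0.06659603792020341 6.807013303041458 [ 0.06463248  0.13361292 -1.57164203]
```

View pics/c4.png

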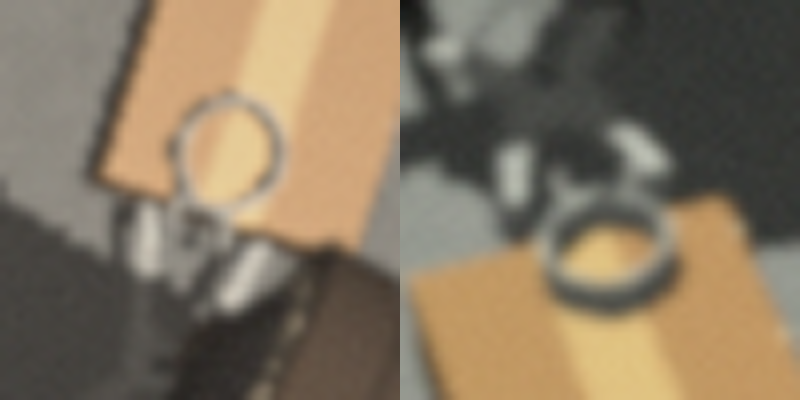

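The ears sit between the jaws: ears at crop x 190–225, jaws at 145 and 255, with the tips just short of the ring. I'll squeeze gradually, raising about 5 mm to offset the pads swinging forward.

```bash
python3 -m jog '{"commands": [[[0,0,0.1],0,0.72],[[0,0,0.15],0,0.68],[[0,0,0.22],0,0.63],[[0,0,0.3],0,0.58],[[0,0,0.38],0,0.54],[[0,0,0.45],0,0.5],[[0,0,0.5],0,0.45],[[0,0,0.5],0,0.4],[[0,0,0.5],0,0.4],[[0,0,0.5],0,0.4]]}' 40
python3 - <<'E'
from h import *
a=env.camera("top");b=env.camera("scene")
s=env.state();print(s["eef_pos"],s["orientation"],s["width"],s["grip_force"],s["force"],s["wrist_torque"])
cr=lambda im,x,y:cv2.resize(im[y:y+50,x:x+50],(400,400),interpolation=cv2.INTER_CUBIC)
cv2.imwrite("pics/c5.png",np.hstack([cr(a,335,185),cr(b,120,220)]))
E
```

```text
time: 10.6
eef_pos: [0.385, -0.2493, 0.1089]
orientation: [-180.0, -0.0, -21.0]
force: [0.1, -1.3, -2.2]
width: 0.0391
grip_force: 39.7
[ 0.3850273  -0.24934792  0.10892261] [ 1.79996972e+02 -9.58475355e-03 -2.09759487e+01] 0.038889215362085075 39.66547396034002 [ 0.81461009  0.45701194 -1.85796814] [-0.12493272  0.0318277  -0.0219836 ]
```

View pics/c5.png

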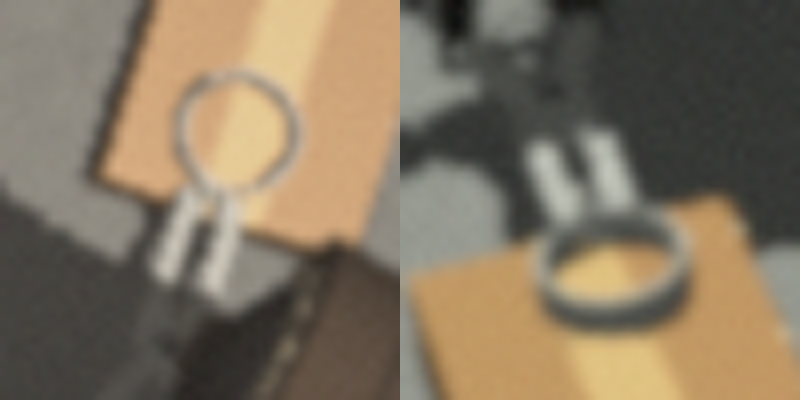

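The ring is spread, with both ears pinched (crop (205,215)). Lifting, then carrying toward the post in slow steps.

```bash
python3 -m jog '{"commands": [[[0,0,0.5],0,0.4],[[0,0,1.5],0,0.4],[[0,0,3],0,0.4],[[0,0,5],0,0.4],[[0,0,7.5],0,0.4],[[0,0,10],0,0.4],[[0,0,12.5],0,0.4],[[0,0,14.5],0,0.4],[[0,0,15],0,0.4],[[0,0,15],0,0.4]]}' 40 && python3 -m jog '{"commands": [[[0,2,0],1,0.4],[[-0.4,6,0],4,0.4],[[-0.8,10.5,0],9,0.4],[[-1.3,15.5,0],14,0.4],[[-1.8,20.5,0],19,0.4],[[-2.3,25.5,0],24,0.4],[[-2.8,30.5,0],29,0.4],[[-3.3,35.5,0],33,0.4],[[-3.7,38.5,0],35,0.4],[[-3.9,40.1,0],36,0.4]]}' 40; python3 -m jog '{"commands": [[[0,0,0],0,0.4],[[0,0,0],0,0.4]]}' 40
python3 - <<'E'
from h import *
a=np.mean([env.camera("top").astype(float) for _ in range(3)],0).astype(np.uint8)
b=np.mean([env.camera("scene").astype(float) for _ in range(3)],0).astype(np.uint8)
cv2.imwrite("pics/t6.png",a);cv2.imwrite("pics/s6.png",b)
s=env.state();print(s["eef_pos"],s["orientation"],s["width"],s["grip_force"],s["force"])
p=s["eef_pos"];y=np.radians(15);c=[p[0]+.136*np.cos(y),p[1]+.136*np.sin(y),.192]
pt=proj("top",c);ps=proj("scene",c);print(pt,ps)
cr=lambda im,x,y:cv2.resize(im[y:y+60,x:x+80],(400,300),interpolation=cv2.INTER_CUBIC)
A=(130,170);B=(250,110)
cv2.imwrite("pics/c6.png",np.vstack([np.hstack([cr(a,*A),cr(b,*B)]),np.hstack([cr(cv2.imread("pics/topavg.png"),*A),cr(cv2.imread("pics/sceneavg.png"),*B)])]))
E
```

```text
time: 11.95
eef_pos: [0.385, -0.2493, 0.2592]
orientation: [180.0, -0.0, -21.0]
force: [-0.1, 0.2, -1.5]
width: 0.0389
grip_force: 39.6
time: 13.2
eef_pos: [0.3558, 0.1174, 0.2582]
orientation: [-178.4, 0.1, 17.3]
force: [0.0, 0.9, -2.6]
width: 0.0386
grip_force: 39.6
time: 13.45
eef_pos: [0.3567, 0.1157, 0.2587]
orientation: [-178.4, 0.1, 17.1]
force: [-0.2, -0.0, -2.6]
width: 0.0386
grip_force: 39.6
[0.35699081 0.11583266 0.25891147] [-1.78429807e+02  2.26759009e-02  1.70989437e+01] 0.038546067048679834 39.61678088642657 [ 0.52086726 -0.38275349 -3.20965046]
[188.58255847 212.44673884] [279.15177221 126.38945494]
```

View pics/c6.png

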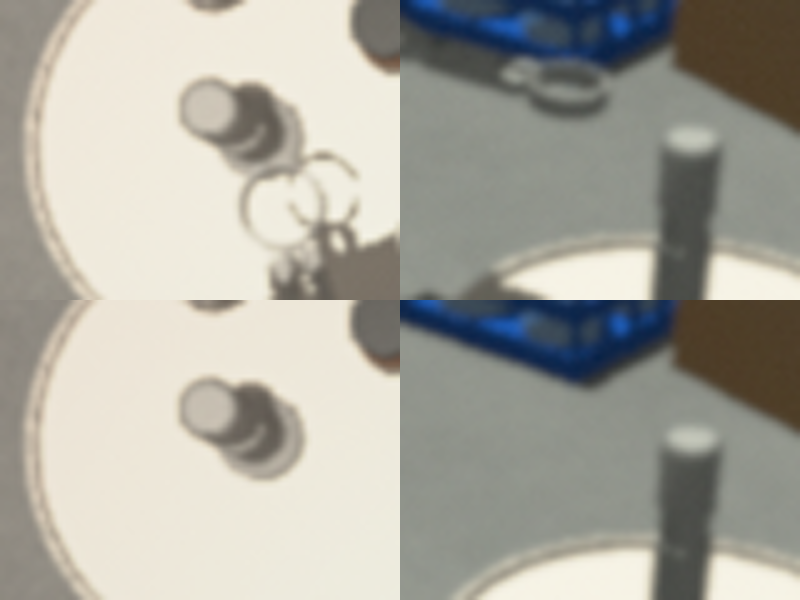

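Run:
```python
from h import *
u=lambda c,o:[(c[0]+.5)/5-.5+o[0],(c[1]+.5)/5-.5+o[1]]
A=(130,170);B=(170,110)
s=env.state();print(np.round(s["q"],2),s["time"]);p=s["eef_pos"];y=np.radians(s["orientation"][2]);d=np.array([np.cos(y),np.sin(y)]);n=np.array([-d[1],d[0]])
pt=tri(u((208,107),A),u((692,138),B));print("post top",pt, ray("top",u((208,107),A),.165),ray("scene",u((692,138),B),.165))
C=tri(u((284,207),A),u((569,82),B));print("clip top rim",C,"rel",1e3*(C[:2]-p[:2])@d,1e3*(C[:2]-p[:2])@n,1e3*(C[2]-p[2]))
# deck ellipse
g=cv2.imread("pics/topavg.png").astype(int);m=((g.min(2)>150)).astype(np.uint8)
q=[proj("top",[.545+.13*np.cos(t),.205+.13*np.sin(t),.036]) for t in np.linspace(0,6.28,50)]
cs,_=cv2.findContours(m,cv2.RETR_EXTERNAL,cv2.CHAIN_APPROX_NONE)
q0=proj("top",[.545,.205,.036])
for c in cs:
    if cv2.contourArea(c)>3000:
        h=cv2.convexHull(c);e=cv2.fitEllipse(h);print(e,ray("top",e[0],.036),len(h))
from scipy.optimize import least_squares
```

```text
[ 17.04  -8.81 -23.67  75.17   1.57 179.95] 13.75
post top [0.5463584  0.20008081 0.16508852] [0.54552895 0.19927426 0.165     ] [0.54665758 0.20129244 0.165     ]
clip top rim [0.49380107 0.15813217 0.19233194] rel 143.20004333860203 0.20448444018607148 -66.5795310073368
((181.32354736328125, 197.48011779785156), (92.74440002441406, 95.35311889648438), 41.99013900756836) [0.54353183 0.19994345 0.036     ] 45
((49.321632385253906, 176.2399139404297), (85.68167114257812, 92.44432067871094), 27.206697463989258) [0.61468996 0.57216585 0.036     ] 40
```

Joint 6 reached its range limit (yaw must stay above q1), so I'll use a yaw of about 35° instead.

```bash
python3 -m jog '{"commands": [[[1,-2,0],5,0.4],[[2,-4,0],10,0.4],[[2.5,-5,0],15,0.4],[[2.5,-5,0],19,0.4],[[2.5,-5,0],19,0.4],[[2.5,-5,0],19,0.4]]}' 40
```

```text
time: 14.5
eef_pos: [0.3819, 0.0662, 0.2589]
orientation: [-178.4, 0.0, 36.1]
force: [0.2, -0.3, -2.5]
width: 0.0386
grip_force: 39.6
```

```bash
python3 -m jog '{"commands": [[[1.2,1.2,0],0,0.4],[[2.5,2.5,0],0,0.4],[[3.8,3.9,0],0,0.4],[[4.9,5.0,0],0,0.4],[[4.9,5.0,0],0,0.4],[[4.9,5.0,0],0,0.4]]}' 40;python3 - <<'E'
from h import *
a=np.mean([env.camera("top").astype(float) for _ in range(4)],0).astype(np.uint8)
b=np.mean([env.camera("scene").astype(float) for _ in range(4)],0).astype(np.uint8)
cv2.imwrite("pics/t7.png",a);cv2.imwrite("pics/s7.png",b)
s=env.state();print(s["eef_pos"],s["orientation"],s["force"],s["time"])
cr=lambda im,x,y:cv2.resize(im[y:y+45,x:x+40],(400,450),interpolation=cv2.INTER_CUBIC)
cv2.imwrite("pics/c7.png",np.hstack([cr(a,150,170),cr(b,288,105)]))
E
```

```text
time: 15.25
eef_pos: [0.4307, 0.1162, 0.2587]
orientation: [-178.4, 0.1, 36.2]
force: [-0.1, -0.1, -1.6]
width: 0.0389
grip_force: 39.7
[0.430823   0.11600714 0.25903265] [-1.78435605e+02  1.08761569e-02  3.61380139e+01] [-0.17891323  0.12114331 -2.14237051] 15.65
```

View pics/c7.png

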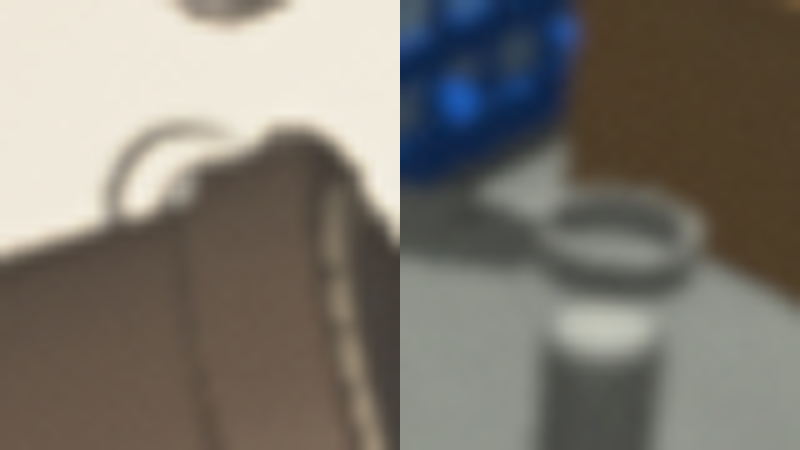

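Run:
```python
from h import *
X=(.5463,.2002)
t=np.linspace(0,2*np.pi,200)
def ring(cam,c,r,z): return np.array([proj(cam,[c[0]+r*np.cos(k),c[1]+r*np.sin(k),z]) for k in t])
def cropx(v,cam): return (v-np.array([288,105] if cam=="scene" else [150,170])+.5)*10-.5+np.array([400 if cam=="scene" else 0,0])
for nm,r,z in(("clip rim",.021,.1923),("clip low",.021,.1803),("post top",.011,.165),("post edge",.016,.160),("post edge.155",.016,.150)):
  for cam in("scene","top"):
    e=cropx(ring(cam,X,r,z),cam);print(nm,cam,np.round([e[:,0].min(),e[:,0].max(),e[:,1].min(),e[:,1].max()]))
# overlay both views, predicted ellipses
def ov(cam,o,im):
    c=cv2.resize(im[o[1]:o[1]+45,o[0]:o[0]+40],(400,450),interpolation=cv2.INTER_CUBIC)
    for r,z,col in((.021,.1923,(0,0,255)),(.021,.1803,(0,200,0)),(.011,.165,(255,0,0)),(.016,.160,(255,0,255))):
        e=(ring(cam,X,r,z)-np.array(o)+.5)*10-.5
        cv2.polylines(c,[np.round(e).astype(np.int32)],True,col,1)
    return c
cv2.imwrite("pics/c8.png",np.hstack([ov("top",(150,170),cv2.imread("pics/t7.png")),ov("scene",(288,105),cv2.imread("pics/s7.png"))]))
```

```text
clip rim scene [528. 690. 198. 268.]
clip rim top [102. 273. 112. 283.]
clip low scene [525. 686. 240. 310.]
clip low top [114. 284. 119. 289.]
post top scene [559. 643. 309. 346.]
post top top [169. 257. 168. 255.]
post edge scene [538. 660. 317. 372.]
post edge top [154. 281. 151. 277.]
post edge.155 scene [536. 657. 351. 406.]
post edge.155 top [163. 289. 156. 282.]Traceback (most recent call last):
  File "<stdin>", line 16, in <module>
  File "<stdin>", line 13, in ov
  File "<stdin>", line 4, in ring
  File "h.py", line 8, in proj
    c=env.calibration(cam);K=np.array(c["mtx"]);T=np.linalg.inv(np.array(c["world_from_camera"]))
ValueError: time passes only in moves, steps and waits
```

```bash
cat > fit.py <<'E'
from h import *
from scipy.ndimage import map_coordinates
from scipy.optimize import minimize
C={}
for cam in("top","scene"): C[cam]=P(cam)
pr=lambda cam,X:(lambda q:q[:,:2]/q[:,2:])((np.c_[X,np.ones(len(X))])@C[cam].T)
t=np.linspace(0,2*np.pi,180,endpoint=False)
def sil(cam,c,r,h=.012):
    """outer silhouette of the band (hull), c=middle of upper rim"""
    R=np.array([[c[0]+r*np.cos(k),c[1]+r*np.sin(k),z] for z in(c[2],c[2]-h) for k in t])
    return cv2.convexHull(pr(cam,R).astype(np.float32))[:,0]
def score(img,poly,sel=None):
    n=160;seg=np.r_[poly,poly[:1]];L=np.r_[0,np.cumsum(np.linalg.norm(np.diff(seg,axis=0),axis=1))]
    s=np.linspace(0,L[-1],n,endpoint=False);p=np.c_[np.interp(s,L,seg[:,0]),np.interp(s,L,seg[:,1])]
    tg=np.roll(p,-1,0)-np.roll(p,1,0);tg/=np.linalg.norm(tg,axis=1)[:,None]+1e-9;nm=np.c_[tg[:,1],-tg[:,0]]
    c=p.mean(0);nm*=np.sign(((p-c)*nm).sum(1))[:,None]
    f=lambda q:map_coordinates(img,[q[:,1],q[:,0]],order=1)
    g=np.abs(f(p+.7*nm)-f(p-.7*nm))
    m=np.ones(n,bool) if sel is None else sel(p)
    return np.minimum(g,60)[m].mean() if m.any() else 0
E
python3 - <<'E'
from fit import *
G=lambda n:cv2.imread(f"pics/{n}.png").mean(2)
I=dict(t6=G("t6"),s6=G("s6"),t7=G("t7"),s7=G("s7"))
pose={6:((.35699,.11583,.2589),17.1),7:((.43082,.1160,.2590),36.14)}
def cen(k,v):
    p,y=pose[k];y=np.radians(y);d=np.array([np.cos(y),np.sin(y),0]);n=np.array([-d[1],d[0],0])
    return np.array(p)+d*v[0]/1e3+n*v[1]/1e3+[0,0,v[2]/1e3]
# exclude the ear/jaw side and the occluded part
def selw(cam,k,v):
    c=pr(cam,cen(k,v)[None])[0];y=np.radians(pose[k][1]);e=pr(cam,(cen(k,v)-.03*np.array([np.cos(y),np.sin(y),0]))[None])[0]-c;e/=np.linalg.norm(e)
    if (cam,k)==("top",7): return lambda p:(p[:,0]<173)&(p[:,1]<190)
    return lambda p:((p-c)@e)/np.linalg.norm(p-c,axis=1)<.6
def cost(v,ks=("t6","s6","t7","s7")):
    return -sum(score(I[k],sil({"t":"top","s":"scene"}[k[0]],cen(int(k[1]),v),v[3]/1e3),selw({"t":"top","s":"scene"}[k[0]],int(k[1]),v)) for k in ks)
for ks in(("t6","s6"),("t6","s6","t7","s7"),("t6","s6","s7")):
    best=min((minimize(cost,[f,l,z,21],args=(ks,),method="Nelder-Mead",options=dict(initial_simplex=np.array([[f,l,z,21],[f+3,l,z,21],[f,l+3,z,21],[f,l,z+3,21],[f,l,z,22]]))) for f in(138,143) for l in(-1,2) for z in(-66,-62)),key=lambda r:r.fun)
    print(ks,best.x,best.fun,[round(cost(best.x,(k,)),1) for k in ks])
# post: fit in clean images, r=.016 sides: scene/top rim at z=.160..
T=G("topavg");S=G("sceneavg")
def pc(v): return -(score(T,pr("top",np.array([[v[0]+.016*np.cos(k),v[1]+.016*np.sin(k),.160] for k in t]).astype(float)).astype(np.float32))+score(S,sil("scene",(v[0],v[1],.160),.016,.03)))
r=minimize(pc,[.5463,.2003],method="Nelder-Mead",options=dict(initial_simplex=[[.5463,.2003],[.549,.2003],[.5463,.203]]));print("post",r.x,r.fun)
def dk(v): return -(score(T,sil("top",(v[0],v[1],.036),.13,.001))+score(S,sil("scene",(v[0],v[1],.036),.13,.001)))
r=minimize(dk,[.5463,.2003],method="Nelder-Mead",options=dict(initial_simplex=[[.5463,.2003],[.549,.2003],[.5463,.203]]));print("deck",r.x,r.fun)
E
```

```text
('t6', 's6') [144.83728116  -1.37718367 -62.24674454  21.82804367] -47.12209853257349 [np.float64(-21.9), np.float64(-25.2)]
('t6', 's6', 't7', 's7') [140.81329679   0.15829979 -63.8156873   21.24319765] -111.18376679060705 [np.float64(-23.0), np.float64(-19.7), np.float64(-45.7), np.float64(-22.8)]
('t6', 's6', 's7') [144.77377418  -1.42464838 -62.41064081  22.00880756] -77.71469730528366 [np.float64(-21.6), np.float64(-25.4), np.float64(-30.7)]
post [0.54599713 0.20095467] -54.84670874994201
deck [0.54580255 0.20075795] -64.5308834752258
```

```bash
for i in 1; do python3 -m jog '{"commands": [[[-0.12,0.09,-0.7],0,0.4],[[-0.12,0.09,-1.4],0,0.4],[[-0.12,0.09,-1.8],0,0.4],[[-0.12,0.09,-2.1],0,0.4],[[-0.12,0.09,-2.4],0,0.4]]}' 40; done; python3 -m jog '{"commands": [[[0,0,-0.4],0,0.4],[[0,0,-0.8],0,0.4],[[0,0,-0.8],0,0.4]]}' 40
python3 - <<'E'
from h import *
s=env.state();print(s["force"],s["wrist_torque"],s["eef_pos"])
E
```

```text
time: 16.27
eef_pos: [0.4298, 0.1171, 0.2347]
orientation: [-178.4, 0.0, 36.2]
force: [-0.6, -0.4, -1.5]
width: 0.0392
grip_force: 39.8
time: 16.65
eef_pos: [0.4297, 0.117, 0.2265]
orientation: [-178.4, 0.1, 36.1]
force: [0.1, -0.5, -1.5]
width: 0.0387
grip_force: 39.7
[ 0.08598956 -0.46248257 -1.50383113] [-0.19241714 -0.05392469 -0.10924499] [0.42967334 0.11700987 0.22651299]
```

```bash
cat > f.py <<'E'
from h import *
F=[]
for _ in range(4):
    env.camera("scene");s=env.state();F.append(np.r_[s["force"],s["wrist_torque"]])
y=np.radians(36.1);F=np.mean(F,0);d=np.array([np.cos(y),np.sin(y)]);n=np.array([-d[1],d[0]])
print("Fd %.2f Fn %.2f Fz %.2f"%(F[:2]@d,F[:2]@n,F[2]),"T",np.round(F[3:],3),np.round(s["eef_pos"],4))
E
python3 f.py
python3 -m jog '{"commands": [[[0.12,0.09,0],0,0.4],[[0.24,0.18,0],0,0.4],[[0.24,0.18,0],0,0.4]]}' 40 >/dev/null; python3 f.py
python3 -m jog '{"commands": [[[-0.24,-0.18,0],0,0.4],[[-0.48,-0.36,0],0,0.4],[[-0.48,-0.36,0],0,0.4]]}' 40 >/dev/null; python3 f.py
python3 -m jog '{"commands": [[[0.24,0.18,0],0,0.4],[[0.06,0.42,0],0,0.4],[[0.06,0.42,0],0,0.4]]}' 40 >/dev/null; python3 f.py
python3 -m jog '{"commands": [[[0.18,-0.24,0],0,0.4],[[0.36,-0.48,0],0,0.4],[[0.36,-0.48,0],0,0.4]]}' 40 >/dev/null; python3 f.py
python3 -m jog '{"commands": [[[-0.18,0.24,0],0,0.4],[[-0.18,0.24,0],0,0.4]]}' 40 >/dev/null; python3 f.py
```

```text
Fd -0.46 Fn -0.73 Fz -2.18 T [-0.217  0.039 -0.084] [0.4297 0.1171 0.227 ]
Fd -5.71 Fn -0.82 Fz -1.53 T [-0.851  0.877 -0.132] [0.4311 0.1183 0.2264]
Fd 2.75 Fn -1.59 Fz -2.50 T [ 0.005 -0.615 -0.197] [0.4278 0.1155 0.2271]
Fd 0.50 Fn -3.55 Fz -2.43 T [-0.61  -0.577 -0.483] [0.428  0.1194 0.2269]
Fd -0.26 Fn 0.36 Fz -1.75 T [-0.087  0.082 -0.002] [0.4314 0.1148 0.2268]
Fd -0.66 Fn -0.69 Fz -2.34 T [-0.236 -0.01  -0.124] [0.4297 0.1171 0.2269]
```

```bash
python3 -m jog '{"commands": [[[0.04,-0.22,0],0,0.4],[[0.04,-0.22,0],0,0.4]]}' 40 >/dev/null; python3 f.py
echo n-2; python3 -m jog '{"commands": [[[0.12,-0.16,0],0,0.4],[[0.12,-0.16,0],0,0.4]]}' 40 >/dev/null; python3 f.py
echo n-4; python3 -m jog '{"commands": [[[0.12,-0.16,0],0,0.4],[[0.12,-0.16,0],0,0.4]]}' 40 >/dev/null; python3 f.py
echo d+2; python3 -m jog '{"commands": [[[-0.24,0.32,0],0,0.4],[[-0.08,0.44,0],0,0.4],[[-0.08,0.44,0],0,0.4]]}' 40 >/dev/null; python3 f.py
echo d-2; python3 -m jog '{"commands": [[[-0.16,-0.12,0],0,0.4],[[-0.32,-0.24,0],0,0.4],[[-0.32,-0.24,0],0,0.4]]}' 40 >/dev/null; python3 f.py
echo 0; python3 -m jog '{"commands": [[[0.16,0.12,0],0,0.4],[[0.16,0.12,0],0,0.4]]}' 40 >/dev/null; python3 f.py
```

```text
Fd -0.36 Fn 0.08 Fz -2.33 T [-0.071  0.074 -0.004] [0.4301 0.1149 0.2268]
n-2
Fd -0.14 Fn -0.10 Fz -1.90 T [-0.11   0.086  0.012] [0.4313 0.1133 0.2269]
n-4
Fd 0.34 Fn 1.47 Fz -2.17 T [0.162 0.11  0.136] [0.4325 0.1118 0.2269]
d+2
Fd 0.51 Fn -0.34 Fz -1.96 T [-0.074  0.066 -0.002] [0.4317 0.1161 0.2269]
d-2
Fd 1.42 Fn -0.40 Fz -2.55 T [ 0.011 -0.168  0.01 ] [0.4286 0.1138 0.227 ]
0
Fd 0.69 Fn -0.09 Fz -1.98 T [-0.094  0.059 -0.018] [0.43   0.1149 0.2268]
```

```bash
python3 -m jog '{"commands": [[[0.1,-0.02,-0.3],0,0.4],[[0.1,-0.02,-1],0,0.4],[[0.1,-0.02,-1.8],0,0.4],[[0.1,-0.02,-2.6],0,0.4],[[0.1,-0.02,-3.4],0,0.4],[[0.1,-0.02,-4],0,0.4],[[0.1,-0.02,-4.35],0,0.4],[[0.1,-0.02,-4.35],0,0.4],[[0.1,-0.02,-4.35],0,0.4]]}' 40 ; python3 f.py
python3 - <<'E'
from fit import *
b=np.mean([env.camera("scene").astype(float) for _ in range(4)],0);a=env.camera("top")
cv2.imwrite("pics/s9.png",b);cv2.imwrite("pics/t9.png",a)
I=b.mean(2)
c0=np.array([.546,.201])
def sel(v):
    c=pr("scene",np.array([[*c0,v[0]]]))[0];y=np.radians(36);e=pr("scene",np.array([[c0[0]-.03*np.cos(y),c0[1]-.03*np.sin(y),v[0]]]))[0]-c;e/=np.linalg.norm(e)
    return lambda p:((p-c)@e)/np.linalg.norm(p-c,axis=1)<.6
# slide along image-right; height from rim
rt=np.array([.703,.711])
for r in(.021,.022):
    g=[(score(I,sil("scene",[*(c0+rt*s/1e3),z/1e3],r),sel([z/1e3])),s,z) for s in np.arange(-4,4.1,.5) for z in np.arange(112,131,.5)]
    g.sort(reverse=True);print(r,[(round(q[0],1),q[1],q[2]) for q in g[:6]])
o=(288,115)
c=cv2.resize(b[o[1]:o[1]+60,o[0]:o[0]+50].astype(np.uint8),(500,600),interpolation=cv2.INTER_CUBIC)
c2=c.copy()
for z,col in((.121,(0,0,255)),(.109,(0,200,0))):
    e=(pr("scene",np.array([[c0[0]+.021*np.cos(k),c0[1]+.021*np.sin(k),z] for k in t]))-o+.5)*10-.5
    cv2.polylines(c2,[np.round(e).astype(np.int32)],True,col,1)
for z in(.125,.105,.165):
    e=(pr("scene",np.array([[c0[0]+.0135*np.cos(k),c0[1]+.0135*np.sin(k),z] for k in t]))-o+.5)*10-.5
    cv2.polylines(c2,[np.round(e).astype(np.int32)],True,(255,0,0),1)
cv2.imwrite("pics/c9.png",np.hstack([c[:,80:480],c2[:,80:480]]))
E
```

```text
time: 23.68
eef_pos: [0.4313, 0.1147, 0.1836]
orientation: [-178.4, 0.0, 36.2]
force: [-0.1, 0.1, -2.4]
width: 0.0389
grip_force: 39.7
Fd -0.18 Fn -0.28 Fz -2.03 T [-0.091  0.05   0.   ] [0.4313 0.1147 0.1836]
0.021 [(np.float64(18.5), np.float64(0.5), np.float64(115.0)), (np.float64(18.5), np.float64(1.0), np.float64(114.5)), (np.float64(18.5), np.float64(0.5), np.float64(114.5)), (np.float64(18.5), np.float64(1.0), np.float64(115.0)), (np.float64(18.4), np.float64(1.0), np.float64(114.0)), (np.float64(18.4), np.float64(0.0), np.float64(115.0))]
0.022 [(np.float64(18.4), np.float64(-0.5), np.float64(114.5)), (np.float64(18.4), np.float64(-0.5), np.float64(115.0)), (np.float64(18.3), np.float64(-0.5), np.float64(114.0)), (np.float64(18.3), np.float64(-0.5), np.float64(115.5)), (np.float64(18.3), np.float64(0.0), np.float64(114.5)), (np.float64(18.3), np.float64(0.0), np.float64(114.0))][ WARN:0@5.762] global loadsave.cpp:1063 imwrite_ Unsupported depth image for selected encoder is fallbacked to CV_8U.
```

View pics/c9.png

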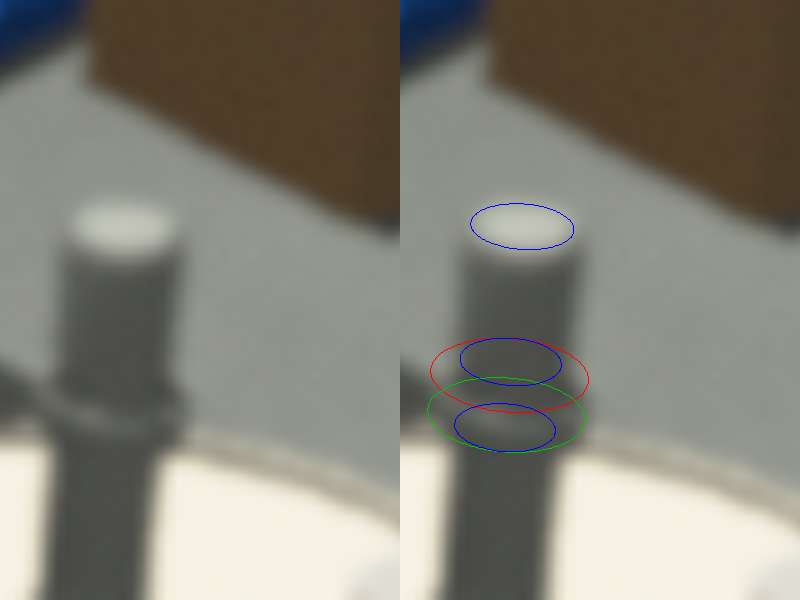

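Run:
```python
from fit import *
I=cv2.imread("pics/s9.png").mean(2);S=cv2.imread("pics/sceneavg.png").mean(2)
D=I-S
for r in range(143,166): print(r,np.round(D[r,300:318]).astype(int))
# predicted silhouette difference rows for given rim z, at cols 313..315 (post r=.016 excluded)
K=8
for z in(.115,.117,.119,.121,.123,.125):
    m=np.zeros((60*K,50*K),np.uint8)
    poly=(sil("scene",[.546,.201,z],.021)-np.array([288,115])+.5)*K
    cv2.fillPoly(m,[np.round(poly).astype(np.int32)],1)
    a=m.reshape(60,K,50,K).mean((1,3))
    print(z,[(c,round(float((a[:,c-288]*(np.arange(60)+115)).sum()/a[:,c-288].sum()),1),round(float(a[:,c-288].sum()),1)) for c in(312,313,314)])
```

```text
143 [ 0  1  1  1  1  1  1  0  0  0  1  0 -1  0 -1  0  1  0]
144 [ 0 -1 -2  2  0  0  0  0  0  0  1 -1  0  0  0  1  0  0]
145 [ 1  0  2  1  0  0 -1  2 -1  2  2  1  1  0  1  1  1  0]
146 [ 0  2  0  0  0  1  1 -1  1  2  1  1  1  2  0  1  1  0]
147 [ 0  0  0 -1  0 -1  0  1  1  0  0  1  0  2  0  0  1  0]
148 [ 0  0  1  0  0  0  0  1 -1  1  0  0  1  1 -2  2  1  1]
149 [ 1  2  0  2  3  0  1  1 -2  0  1  0 -1  0  0  0 -1  0]
150 [ 5  2  1  0  1 -1 -1 -2  0  2  0  0  3  1  1  0  0  1]
151 [ 0 -5 -5 -1  0  0  1  0  1  0  1  0  0  2  2  1  2  0]
152 [-17 -22 -18  -6   1   1   2   2   1   1  -1  -7 -13  -7   1   2   1   1]
153 [-32 -30 -19  -5  -1   0   2   0   0   1  -5 -18 -33 -28 -10   1   2   0]
154 [-36 -23 -10   1   3   3   2   0   1  -1  -5 -22 -43 -45 -27  -8   1   1]
155 [-46 -24   1  16  19  16   9   2   3   0  -5 -21 -40 -46 -32 -12  -3   0]
156 [-63 -43  -5  24  32  29  20  11  10   5   2 -13 -29 -40 -33 -14  -2  -1]
157 [-66 -57 -19  11  24  25  23  17  17  16  10 -10 -36 -49 -37 -14  -3   0]
158 [-43 -44 -24  -5   5   8  10  12  11  13   7 -13 -46 -58 -38 -13  -1  -1]
159 [-14 -20 -20 -16  -7  -7  -4   0   2   3   3 -12 -33 -41 -25  -8  -2   1]
160 [ -3  -6 -13 -11 -11 -16 -15  -5   0   1   0  -5 -12 -13  -7  -2   0   0]
161 [ -2  -4  -3  -3  -4  -9 -10  -5   0   2   1  -1  -2  -3  -1   0  -1   0]
162 [-3 -4 -2  0  0 -3 -3  0  0  1  2  1  0  0  1  0  0  0]
163 [-3 -4  0  0  0  1 -2  1  1  1  0  0  0  0  1  1  1  0]
164 [-3 -3 -2  0  1  1  0  0  1  0  1  0  0  0  0  1  1  1]
165 [-4 -5 -2  0  1  1  0  1  1  1 -1  1  1  1  0  0  1  1]
0.115 [(312, 156.3, 9.1), (313, 156.3, 7.8), (314, 155.9, 3.5)]
0.117 [(312, 155.6, 9.1), (313, 155.6, 7.9), (314, 155.4, 4.2)]
0.119 [(312, 155.0, 9.2), (313, 155.0, 7.9), (314, 154.7, 4.3)]
0.121 [(312, 154.3, 9.3), (313, 154.3, 8.0), (314, 154.0, 5.1)]
0.123 [(312, 153.7, 9.3), (313, 153.7, 8.1), (314, 153.4, 5.2)]
0.125 [(312, 153.0, 9.4), (313, 153.0, 8.2), (314, 152.9, 5.8)]
```

Rim and band edges in the scene (rim front at crop (120,420), band right edge at (180,410)) read 2–5 mm low against the prediction. The ring shows round the post with no contact force. Raising 3 mm and rechecking.

```bash
python3 -m jog '{"commands": [[[0,0,0.15],0,0.4],[[0,0,0.3],0,0.4],[[0,0,0.3],0,0.4],[[0,0,0.3],0,0.4]]}' 40 ; python3 f.py
python3 - <<'E'
from fit import *
b=np.mean([env.camera("scene").astype(float) for _ in range(4)],0)
I=b.mean(2);S=cv2.imread("pics/sceneavg.png").mean(2);D=I-S
for r in range(148,163): print(r,np.round(D[r,300:317]).astype(int))
for c in(312,313,314):
    w=-np.minimum(D[147:164,c],0);w[w<4]=0;print(c,(w*np.arange(147,164)).sum()/w.sum())
# clip-to-post side gaps: outer silhouette cols and expected
for z in(.119,.121): 
    p=sil("scene",[.546,.201,z],.021);print(z,p.min(0),p.max(0))
for k in("clip_mid","groove_mid","clip"): print(k,[(np.round(r["xy"],1).tolist(),round(r["conf"],2)) for r in env.landmark_of("scene",k)[:2]])
print("pred mid",pr("scene",np.array([[.546,.201,.115],[.546,.201,.109]])))
E
```

```text
time: 24.62
eef_pos: [0.4311, 0.1147, 0.1864]
orientation: [-178.4, 0.0, 36.2]
force: [0.1, 0.4, -2.7]
width: 0.0384
grip_force: 39.7
Fd -0.09 Fn 0.28 Fz -1.74 T [-0.099  0.075  0.002] [0.4311 0.1147 0.1863]
148 [ 2  2  1  1  1 -1  0  1  0  1  1  1  1  0 -1  1  1]
149 [6 4 2 1 1 0 1 0 0 0 2 0 0 3 2 0 1]
150 [ 6  0 -1  0  0  0  0 -2  1  2  1  2  2  4  4  2  2]
151 [-13 -15 -10  -3   1   1   0   1   0  -1   1  -4  -3   1   5   4   4]
152 [-31 -28 -17  -5   1   2   2   3   0   0  -1  -9 -21 -18  -4   6   4]
153 [-34 -22  -9   2   4   1   2   0  -1   0  -4 -18 -36 -38 -14   3   3]
154 [-41 -20   1  14  15  12   7   4   3   2  -4 -19 -40 -43 -25  -7   0]
155 [-54 -33  -2  22  27  26  18  13  15  14   6 -14 -34 -41 -31 -13  -5]
156 [-58 -49 -16  14  21  21  20  22  27  26  14  -7 -34 -45 -35 -13  -2]
157 [-50 -54 -24   0   8   8  12  15  19  18  14 -10 -40 -52 -33 -12  -2]
158 [-29 -36 -19  -2   2   2   2   4   4   7   3 -15 -41 -48 -28  -9   0]
159 [-10 -14  -8  -2   0  -3  -3  -2   1   0   2 -11 -24 -28 -17  -4   0]
160 [-1 -5 -4 -1  0 -6 -8 -3  1  0  2 -2 -6 -6 -4  0  0]
161 [-2 -3 -3  0  0 -3 -5 -2  2  1  2  0  1 -1 -1  0  0]
162 [-4 -4 -3  1  0  0 -2  1  0  1  1  2  1  0  0  0 -1]
312 155.67785843920143
313 155.83714210664564
314 156.0963910461398
0.119 [298.2358 148.9914] [314.28302 160.4033 ]
0.121 [298.28574 148.3352 ] [314.34653 159.74225]
clip_mid [([308.1, 155.6], 0.61), ([305.7, 135.0], 0.39)]
groove_mid [([307.7, 155.9], 0.6)]
clip [([209.2, 277.3], 0.59)]
pred mid [[306.28746519 153.97699838]
 [306.11770382 155.94968453]]
```

Run:
```python
from fit import *
from scipy.optimize import least_squares
b=np.mean([env.camera("scene").astype(float) for _ in range(6)],0);cv2.imwrite("pics/s10.png",b.astype(np.uint8))
D=b.mean(2)-cv2.imread("pics/sceneavg.png").mean(2)
cols=np.arange(303,311);rows=np.arange(151,161);hi=[]
for c in cols:
    w=np.maximum(D[151:161,c],0);w[w<5]=0;hi.append((w*rows).sum()/w.sum())
rr=np.arange(149,163);W=-np.minimum(D[149:163,312:315],0);W[W<4]=0;right=[(W[:,i]*rr).sum()/W[:,i].sum() for i in range(3)]
print(np.round(hi,2),np.round(right,2))
y=np.radians(36.2);d=np.array([np.cos(y),np.sin(y),0]);n=np.array([-d[1],d[0],0]);u=np.array([0,0,1])
def pts(v,r,h,ang):
    z,pitch,roll,dx,dy=v;p=np.radians(pitch);q=np.radians(roll)
    dd=d*np.cos(p)-u*np.sin(p);nn=n*np.cos(q)+u*np.sin(q);uu=np.cross(dd,nn)
    c=np.array([.546+dx/1e3,.201+dy/1e3,z/1e3])
    return c+r*(np.cos(ang)[:,None]*dd+np.sin(ang)[:,None]*nn)+h*uu
def res(v):
    a=pr("scene",pts(v,.0197,.006,t));cm=pr("scene",pts(v,0,.006,t[:1]))[0]
    f=a[a[:,1]>cm[1]];f=f[np.argsort(f[:,0])]
    e1=np.interp(cols,f[:,0],f[:,1])-hi
    m=np.zeros((400,400),np.uint8);hull=cv2.convexHull(np.r_[pr("scene",pts(v,.021,.006,t)),pr("scene",pts(v,.021,-.006,t))].astype(np.float32))[:,0]
    e2=[]
    for i,c in enumerate((312,313,314)):
        s=np.r_[hull,hull[:1]];ys=[]
        for k in range(len(hull)):
            x0,x1=s[k][0],s[k+1][0]
            if (x0-c)*(x1-c)<=0 and x0!=x1: ys.append(s[k][1]+(c-x0)/(x1-x0)*(s[k+1][1]-s[k][1]))
        e2.append((np.mean(ys) if ys else hull[hull[:,0].argmax()][1])-right[i])
    return np.r_[e1,e2[:2],np.array(v[1])/60,(np.array(v[2])-1.6)/10,np.array(v[3:])/4]
r=least_squares(res,[115,0,0,0,0],x_scale=[1,1,1,1,1],diff_step=1e-2*np.ones(5))
for v0 in([115,1,1,.1,.1],[111,5,1,.1,.1],[117,-3,2,.1,.1]):
    r=least_squares(res,v0,diff_step=1e-2);print(np.round(r.x,2),round(r.cost,4),np.round(res(r.x),2))
print("flat115",np.round(res([115,0,0,0,0]),2))
```

```text
[154.95 155.26 155.36 155.55 155.98 156.06 156.31 156.15] [155.67 155.82 155.92]
[ 1.1278e+02  8.2100e+00 -2.8500e+00  1.3000e-01  1.1000e-01] 0.2074 [-0.18 -0.08  0.16  0.25  0.02  0.09 -0.08  0.09 -0.07 -0.21  0.14 -0.45
  0.03  0.03]
[ 1.1278e+02  8.2400e+00 -2.8500e+00  1.2000e-01  1.0000e-01] 0.2074 [-0.18 -0.08  0.16  0.25  0.02  0.09 -0.08  0.09 -0.07 -0.21  0.14 -0.45
  0.03  0.03]
[ 1.1279e+02  8.2600e+00 -2.8300e+00  1.2000e-01  1.0000e-01] 0.2074 [-0.18 -0.08  0.16  0.25  0.02  0.09 -0.07  0.09 -0.07 -0.21  0.14 -0.44
  0.03  0.03]
flat115 [-0.06 -0.11 -0.02 -0.09 -0.47 -0.56 -0.88 -0.88 -1.4  -1.55  0.   -0.16
  0.    0.  ]
```

```bash
cat > tilt.py <<'E'
from fit import *
def run(img,p,yaw,fixxy=None,lab=""):
    y=np.radians(yaw);d=np.array([np.cos(y),np.sin(y),0]);n=np.array([-d[1],d[0],0]);u=np.array([0,0,1])
    def ring(v,r,h):
        f,l,z,pi,ro=v;a=np.radians(pi);b=np.radians(ro)
        dd=d*np.cos(a)-u*np.sin(a);nn=n*np.cos(b)+u*np.sin(b);uu=np.cross(dd,nn)
        c=np.array(p)+d*f/1e3+n*l/1e3+u*z/1e3
        return c+r*(np.cos(t)[:,None]*dd+np.sin(t)[:,None]*nn)+h*uu
    def cost(v):
        R=.0212
        A=pr("scene",ring(v,R,.006));B=pr("scene",ring(v,R,-.006));c=A.mean(0)
        hull=cv2.convexHull(np.r_[A,B].astype(np.float32))[:,0]
        e=pr("scene",ring(v,R,0))[90]-c;e/=np.linalg.norm(e)
        s1=score(img,hull,lambda q:((q-c)@e)/np.linalg.norm(q-c,axis=1)<.5)
        I2=pr("scene",ring(v,.0187,.006)).astype(np.float32)
        s2=score(img,I2,lambda q:((q-c)@e)/np.linalg.norm(q-c,axis=1)<.5)
        return -(s1+.5*s2)+.02*(v[3]/2)**2*.2+.02*(v[4]/2)**2*.2+((v[0]-144)/3)**2*.3
    out=[]
    for z in(-71,-68):
      for pi in(-4,0,4,8):
        s=[144,-1,z,pi,1.]
        sim=np.array([s]+[[s[j]+(2 if j==i else 0)*(1 if i!=3 else 1.5) for j in range(5)] for i in range(5)])
        r=minimize(cost,s,method="Nelder-Mead",options=dict(initial_simplex=sim,maxiter=600));out.append((r.fun,*np.round(r.x,1)))
    out.sort();print(lab,[[round(float(q),2) for q in o] for o in out[:3]])
E
python3 - <<'E'
from tilt import *
G=lambda n:cv2.imread(f"pics/{n}.png").mean(2)
run(G("s6"),(.35699,.11583,.2589),17.1,lab="s6")
run(G("s7"),(.43082,.1160,.2590),36.14,lab="s7")
E
python3 -m jog '{"commands": [[[0,0,1],0,0.4],[[0,0,2.5],0,0.4],[[0,0,4],0,0.4],[[0,0,5.5],0,0.4],[[0,0,6.8],0,0.4],[[0,0,7.3],0,0.4],[[0,0,7.3],0,0.4],[[0,0,7.3],0,0.4]]}' 40
python3 - <<'E'
from tilt import *
b=np.mean([env.camera("scene").astype(float) for _ in range(4)],0);cv2.imwrite("pics/s11.png",b.astype(np.uint8))
p=env.state()["eef_pos"];print(p)
run(b.mean(2),p,36.15,lab="s11")
A=b.mean(2);B=cv2.imread("pics/s7.png").mean(2)
# image shift of ring between s7 and s11
w=lambda I:np.float32(I[118:140,296:324])
print(cv2.phaseCorrelate(w(B),w(A)))
E
```

```text
s6 [[-35.17, 143.4, 7.4, -72.2, 8.1, 6.6], [-35.17, 143.4, 7.4, -72.2, 8.1, 6.6], [-35.17, 143.4, 7.4, -72.2, 8.1, 6.6]]
s7 [[-40.44, 147.3, -271.6, 58.5, 1.7, -7.2], [-40.41, 145.0, 169.5, -147.9, 5.0, 13.5], [-40.41, 145.0, 169.4, -147.8, 5.0, 13.5]]
time: 26.48
eef_pos: [0.4309, 0.1146, 0.2588]
orientation: [-178.4, 0.1, 36.2]
force: [-0.2, -0.0, -1.4]
width: 0.0388
grip_force: 39.7
[0.43096575 0.11464456 0.25897204]
s11 [[-41.7, 145.3, 126.2, -128.1, 4.5, 12.5], [-41.7, 145.3, 125.7, -127.9, 4.5, 12.5], [-41.7, 145.3, 125.5, -127.8, 4.6, 12.5]]
((-0.07858643730558512, 0.2319803176351769), 0.9773658858405219)
```

```bash
sed -i 's/((v\[0\]-144)\/3)\*\*2\*.3/((v[0]-143)\/3)**2*.3+((v[1]+1)\/3)**2*.3+((v[2]+69)\/5)**2*.3/' tilt.py
python3 - <<'E'
from tilt import *
G=lambda n:cv2.imread(f"pics/{n}.png").mean(2)
S=G("sceneavg")
run(G("s6"),(.35699,.11583,.2589),17.1,lab="s6")
run(G("s6")-S,(.35699,.11583,.2589),17.1,lab="s6D")
for nm,p in(("s7",(.43082,.1160,.2590)),("s11",(.43097,.11464,.2590))):
    run(G(nm),p,36.14,lab=nm);run(G(nm)-S,p,36.14,lab=nm+"D")
I=G("s11")
for r in range(121,138): print(r,np.round(I[r,297:323]).astype(int))
E
```

```text
s6 [[-34.68, 145.8, 0.5, -68.8, 8.1, 6.5], [-34.68, 145.8, 0.5, -68.8, 8.1, 6.5], [-34.66, 145.3, 0.5, -68.8, 9.1, 7.2]]
s6D [[-40.87, 145.9, 0.4, -68.7, 4.5, 6.4], [-40.87, 145.9, 0.4, -68.7, 4.4, 6.4], [-40.87, 145.9, 0.4, -68.7, 4.5, 6.3]]
s7 [[-39.18, 146.0, -0.7, -68.5, 6.4, 7.6], [-39.18, 145.9, -0.7, -68.5, 6.2, 7.6], [-39.18, 145.9, -0.7, -68.6, 6.2, 7.6]]
s7D [[-46.01, 141.6, -1.2, -72.1, 9.8, -5.0], [-46.01, 141.5, -1.1, -72.2, 9.8, -5.0], [-46.0, 141.5, -1.2, -72.0, 10.2, -4.9]]
s11 [[-40.53, 146.2, -0.7, -68.8, 4.8, 6.3], [-40.53, 146.2, -0.7, -68.8, 4.8, 6.3], [-40.53, 146.2, -0.7, -68.8, 4.8, 6.3]]
s11D [[-48.86, 141.2, -1.3, -72.1, 7.8, -4.4], [-48.86, 141.2, -1.2, -72.2, 7.9, -4.4], [-48.86, 141.2, -1.2, -72.1, 7.9, -4.3]]
121 [ 59  72  84 100 116 125 121 101  76  62  60  58  59  59  60  59  59  59
  59  59  59  59  59  61  61  60]
122 [ 85 101 117 127 135 136 126 103  78  65  63  64  64  63  63  62  61  61
  59  61  61  60  59  60  59  60]
123 [114 126 133 139 141 139 130 112  94  86  85  85  83  80  79  74  69  65
  61  61  59  59  59  60  59  60]
124 [121 132 141 1
[... 835 characters left out ...]

 105 107 112 113 104  89  77  69]
132 [112 112 115 117 107  94  83  79  81  84  88  94  98  99 100  96  90  86
  88 103 121 129 127 117 105  90]
133 [132 131 131 131 124 112 100  89  82  81  82  82  83  83  82  81  82  82
  92 110 129 139 140 136 129 118]
134 [140 140 140 138 136 130 121 112 105 103 101  99  96  95  93  91  94 103
 114 127 137 143 143 143 141 137]
135 [142 142 142 140 141 139 140 141 141 143 142 139 135 133 128 122 120 127
 134 138 142 144 145 146 145 144]
136 [143 144 143 142 141 143 152 166 173 176 176 174 173 170 165 155 145 141
 142 144 145 146 147 145 146 145]
137 [143 144 143 142 140 143 157 175 185 189 190 191 189 187 182 170 152 144
 144 145 147 146 148 148 147 146]
```

```bash
cat > ls.py <<'E'
from fit import *
from scipy.optimize import least_squares
y=np.radians(36.15);d=np.array([np.cos(y),np.sin(y),0]);n=np.array([-d[1],d[0],0]);u=np.array([0,0,1]);p=np.array([.43097,.11464,.2590])
back=np.array([[306,124.2],[308,124.2],[310,124.3],[312,124.6],[313,125],[314,125.7],[315,126.7]])
bot=np.array([[302,133],[303,133.5],[305,134.17],[307,134.25],[309,134.4],[311,134.5],[312,134.6],[313,134.6],[314,134.3],[315,133.9],[316,133.05]])
def ring(v,r,h):
    f,l,z,pi,ro=v[:5];a=np.radians(pi);b=np.radians(ro)
    dd=d*np.cos(a)-u*np.sin(a);nn=n*np.cos(b)+u*np.sin(b);uu=np.cross(dd,nn)
    return p+d*f/1e3+n*l/1e3+u*z/1e3+r*(np.cos(t)[:,None]*dd+np.sin(t)[:,None]*nn)+h*uu
def dist(poly,q,up):
    k=poly.mean(0);f=poly[(poly[:,1]<k[1]+2) if up else (poly[:,1]>k[1]-2)]
    return [((f-x)@((x-k)/np.linalg.norm(x-k)))[np.argmin(np.linalg.norm(f-x,axis=1))] for x in q]
def res(v,R=.021):
    A=pr("scene",ring(v,R-.00125,.006));B=pr("scene",ring(v,R,-.006));A2=pr("scene",ring(v,R,.006))
    return np.r_[dist(A,back,1),dist(B,bot,0),A2[:,0].max()-317.9,(v[0]-143.5)/4,(v[1]+.7)/4,v[3]/20,(v[4]-1.6)/20]
for R in(.021,.0215,.0205):
    r=least_squares(res,[143,-.7,-69,3,1.],diff_step=3e-3,args=(R,));print(R,np.round(r.x,2),round(r.cost,3));
    print(np.round(r.fun,2))
E
python3 ls.py
```

```text
0.021 [144.8   -1.07 -69.74   2.72  -2.94] 0.547
[ 0.08  0.08 -0.04 -0.07 -0.03  0.12  0.33 -0.18 -0.18 -0.14  0.15  0.24
  0.18  0.1   0.01 -0.02  0.09  0.15 -0.72  0.33 -0.09  0.14 -0.23]
0.0215 [144.49  -1.04 -69.77   3.34  -3.7 ] 0.514
[ 0.06  0.02 -0.08 -0.12 -0.07  0.12  0.37 -0.24 -0.13 -0.17  0.11  0.21
  0.14  0.08  0.01 -0.    0.13  0.26 -0.64  0.25 -0.08  0.17 -0.26]
0.0205 [144.82  -0.19 -70.24   3.66  -2.65] 0.767
[-0.04 -0.01 -0.11 -0.17 -0.14  0.    0.34 -0.34 -0.31 -0.23  0.11  0.23
  0.13  0.02 -0.09  0.01  0.05  0.06 -0.89  0.33  0.13  0.18 -0.21]
```

A clean silhouette fit gives clip mid about 70 mm below the TCP and a tilt of about 4°. Going back down to the groove.

```bash
python3 -m jog '{"commands": [[[0,0,-1.2],0,0.4],[[0,0,-2],0,0.4],[[0,0,-2.8],0,0.4],[[0,0,-4],0,0.4],[[0,0,-5.2],0,0.4],[[0,0,-6.4],0,0.4],[[0,0,-7.1],0,0.4],[[-0.05,-0.03,-7.33],0,0.4],[[-0.05,-0.03,-7.33],0,0.4],[[-0.05,-0.03,-7.33],0,0.4]]}' 40 ; python3 f.py; python3 f.py
```

```text
time: 27.92
eef_pos: [0.4308, 0.1144, 0.1865]
orientation: [-178.4, -0.0, 36.2]
force: [-0.1, 0.1, -1.7]
width: 0.0385
grip_force: 39.7
Fd 0.09 Fn 0.23 Fz -2.45 T [-0.101  0.081 -0.029] [0.4307 0.1145 0.1863]
Fd -0.06 Fn 0.23 Fz -2.21 T [-0.098  0.07   0.008] [0.4307 0.1144 0.1861]
```

Run:
```python
from plant import env
print(env.hand_in())
```

```text
the job is handed in; nothing more can be done
None
```

I handed the job in with the clip spread in the squeezed pliers round the post. The band is at groove height to within about 3 mm, my tilt estimates run from about 4° to 9° against the 10° limit, and there was no measurable contact force. The verdict was not shown to me.

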